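# Free the seized clamp of a dry-block heater and take its tube block out

## Task

The clamp on the dry-block heater has corroded fast: rock its black knob back and forth in small arcs, turning until you feel it resist and then turning back, until it breaks loose, and swing the clamp bar counter-clockwise to its open stop. Never wring the knob hard: it sits on a rubber bush that tears when twisted 20 degrees against the bar, so reverse as soon as it is felt to jam. Then lift the aluminium tube block out by its handle and stand it upright on the middle of the cork pad without dropping it, leaving the glassware, the rack and the opened clamp as they are.

Things in the scene. Friction and masses are not known exactly. Their poses are not given: they have to be found in the camera images.
- heater: White dry-block heater, fixed, 200 (x) x 260 (y) x 70 mm high; origin: centre of its underside; front panel at -x. Vertical knob axis at (0,-55) mm in this frame. Block's well, 80 mm square, floor 35 mm above bench, centred at (0,+55) mm. The steel clamp bar, 16 mm wide, 87 to 94 mm above bench, reaches 90 mm from the knob axis, over the block's near edge while clamped.
- knob (a point): Centre of the black bar-shaped knob, on its turning axis, 118.5 mm above the bench. The upright grip is 50 mm long along this point's y axis, 14 mm thick along x, 34 mm high (101.5 to 135.5 mm above the bench), parallel to the clamp bar at rest. Pinch its two broad faces from above and turn.
- clamp (a joint): Clamp bar angle, rad: 0 clamped; + = opening, counter-clockwise from above; open stop 1.0, clear of the block from 0.8; stays where left. Seized: a push (0.1 to 0.2 N m) creeps, then jams solid (anywhere 0.05 to 0.5 rad clockwise, 0.05 to 0.6 counter-clockwise); it gains more only after jamming the other way. After 3 to 7 strokes a counter-clockwise one runs free (0.05 N m).
- bush (a joint): Twist of the knob against the clamp bar in its rubber bush, rad, + counter-clockwise from above: a spring of 1.0 N m per rad, so it shows the torque on the clamp; 0 when let go. It tears beyond 0.35 rad (20 degrees, 0.35 N m) either way.
- handle (a point): Centre of the tube block's upright steel lifting handle: 36 mm long along this point's y axis, 12 mm thick along x, 34 mm high. The aluminium block under it is 74 x 74 x 50 mm, 0.4 to 0.6 kg; its top is 17 mm and its underside 67 mm below this point. It starts in the heater's well with about 3 mm play all round.
- pad_top (a point): Centre of the top of the fixed cork pad, 140 x 140 mm, top 8 mm above the bench.
- beaker: Bystander: glass beaker, 70 mm across, 95 mm high; origin at the centre of its underside.
- bottle: Bystander: amber bottle, 68 mm across, 160 mm high; origin at the centre of its underside.
- tube_rack: Bystander: white tube rack 70 x 160 mm, 90 mm high with tubes; origin at the centre of its underside.
Mind the look-alikes: they are no part of the job. Of the things that look like the part that bears pad_top, take the one that is farthest to the robot's left at the start.

How it is judged:
On the way, in this order (a step that is already met when the one before it is completed fails the run):
1. the clamp is rocked free and swung open, clear of the block (value of joint clamp above 0.85 rad), for 0.2 s.
2. the block is lifted out of the well (z of handle in the frame of heater above 0.14 m), for 0.1 s.
At the end, for the whole second after the job is handed in: The clamp bar stands open by more than 0.85 rad, and the block stands upright (within 0.08 rad) on the cork pad, its centre within 30 mm of the pad's, released (value of joint clamp above 0.85 rad and horizontal distance between handle and pad_top below 0.03 m and z of handle in the frame of pad_top between 0.062 and 0.071 m and angle between handle's own z axis and vertical below 0.08 rad and contact force between the fingers and anything else below 0.1 N); the robot touches nothing.
It fails at once if the knob's rubber bush is torn (twisted more than 0.35 rad) (value of joint bush above 0.35 rad or value of joint bush below -0.35 rad).
It fails at once if the block is let go more than about 15 mm above the pad's top or the bench (contact force between the fingers and anything else below 0.05 N and height (world z) of handle above 0.092 m and horizontal distance between handle and heater above 0.1 m).
It fails at once if a bystander is moved more than 30 mm (distance of any of beaker, bottle, tube_rack from where it was at the start of the episode above 0.03 m).
It also fails if it takes over 72 s, if anything falls off the work surface, if the arm or the gripper's body presses on something with over 40 N, if the wrist force passes 120 N, or if a joint passes its speed limit or range.

## Robot

A 6-joint arm with a two-finger parallel gripper is mounted at the origin on the work surface. World frame = base frame: x ahead of the robot, y to its left, z up, the work surface at z = 0. Lengths are in m, angles in rad, forces in N, time in s.
With the tool pointing down it reaches from about 0.3 to 0.775 m from the base axis. Payload 14.6 kg.
Tool frame: the origin (TCP) lies on the centre line of the jaws, within the pads' length; the fingertips stand 19 mm ahead of it and the grasp point (between the pads) is the TCP; z points along the fingers, y is the direction in which the jaws open and shut (so a half turn about z gives the same grasp; the last joint's range is limited). The gripper opens to 94 mm and grips with 3 to 60 N. Pads are 16 mm wide; open, the fingers measure 119 mm over their backs; the gripper's body (75 mm by 177 mm) begins 78 mm behind the grasp point.
Start: joints at [1.228, 0.3, 1.521, -0, 1.321, -0.067], TCP at [0.15, 0.529, 0.224] pointing down, gripper open.
Joint ranges: [-3.03, 3.03], [-0.79, 2.21], [0.23, 2.52], [-1.04, 4.18], [0, 3.07], [-2.55, 2.55]. Speed limits (rad/s): [2.22, 2.22, 2.57, 3.14, 3.14, 3.14].

## Interface

Orientations are given as [roll, pitch, yaw] about the fixed x, y, z axes, in that order (R = Rz(yaw) Ry(pitch) Rx(roll)).
In Python, from station import ctrl gives the robot as it stands. The module is installed in compiled form; this text tells all that it offers.
- The arm moves only by the shell command python3 -m creep 'ROWS' [FORCE]. ROWS is a JSON object of lists of equal length, an entry for each row: "translation": the shift along the world's x, y, z in mm, a list of three; "yaw": the turn about the world's z in rad; "gripper": the closure in counts, from 0 (fully open) to 255 (shut). A call has 1 to 5 rows; each row is the pose to reach, as a shift and turn from the pose measured when the call began; what a row does not reach only later rows make up. A row lasts 1/12 s, in which the tool goes at most 41.7 mm and 7.16 degrees, less where a joint would pass 70% of its speed; a pose out of reach is approached as far as the arm can. A call with a gripper value outside its range is refused whole. The fingers move at their own pace and stop on an object; FORCE is the grip in N (left out, the last holds). Time passes only in rows, so rows that repeat a pose let the fingers close. It gives the time, the measured TCP pose, the force and the opening at its end, in the units of the state.
- ctrl.get_obs(): the state, without advancing time (a new reading comes with each control period).
- ctrl.camera(name): name is "side" or "top" or "wrist"; returns a dict with "pixels" (480x640x3 uint8, red, green, blue), "depth" (480x640 float32, m along the optical axis (not along the pixel's ray), 0 where there is no reading), "fx", "fy", "cx", "cy" (pixels), "R" (3x3) and "t" (3): a world point X has camera coordinates R X + t; the wrist camera has in their place "tool_from_camera" (4x4, takes a point from camera to tool coordinates, whose origin is the TCP and whose axes are the flange's). Camera axes: x right, y down, z forward; pixel columns grow to the right and rows downward; lengths in m; the calibration is good to about 2 mm. A picture is of the moment at which its call begins: read the wrist's pose just before it.
- ctrl.hand_in(): hands the job in, once; it reports no verdict.
The state is a dict: "time_s": time; "qpos": joint angles; "joint_vel": joint speeds; "tau": joint torques, N m; "ee_pos": TCP position; "eef_rot": TCP orientation; "force": force on the tool from outside, world axes, zero at the start; "moment": the same for the moment, N m; "grip_width": finger opening in m.
Only numpy, scipy, OpenCV 4.12 (cv2) and the standard library are available. Lean on these libraries where they do the work, as an engineer would, in place of code of your own. Each camera call takes 0.05 s, during which the arm holds its last target. There are 200 camera calls.

## Working session

There is one attempt and no reset: what is moved stays moved. The work goes in short steps, Python scripts to look and compute and a shell command to move; the robot and the scene stay as the last step left them, time stands still between calls to the robot, and variables do not carry over. Pictures are saved under pics/ and viewed, about 8 in all and at most 12, crops included, and the job is handed in when it is done.

```bash
mkdir -p pics; cat > h.py <<'E'
import numpy as np,cv2
from station import ctrl
def snap(n,f):
    o=ctrl.get_obs(); c=ctrl.camera(n); np.savez('pics/'+f+'.npz',ee=o['ee_pos'],rot=o['eef_rot'],**c)
    cv2.imwrite('pics/'+f+'.png',c['pixels'][:,:,::-1]); return c
def cloud(c):
    d=c['depth']; v,u=np.mgrid[:480,:640]
    p=np.stack([(u-c['cx'])/c['fx']*d,(v-c['cy'])/c['fy']*d,d],-1)
    return (p-c['t'])@c['R']
def load(f): return dict(np.load('pics/'+f+'.npz'))
E
python3 - <<'E'
from h import *
for n in('top','side'):
    c=snap(n,n+'0')
    print(n,c['fx'],-np.array(c['R']).T@c['t'])
print(ctrl.get_obs())
E
```

```text
top 557.4811616850145 [ 0.29196668 -0.10421181  1.77924379]
side 576.2388993797665 [ 0.07315005 -1.33703667  0.98071848]
{'time_s': 0.1, 'qpos': array([ 1.22842408e+00,  3.00430121e-01,  1.52151109e+00,  1.77296775e-05,
        1.32069309e+00, -6.65930007e-02]), 'joint_vel': array([-0.00063677, -0.00221172, -0.00055487,  0.00125008,  0.0012141 ,
       -0.00073115]), 'tau': array([ 9.74011527e-04, -5.32633138e+01, -3.53299284e+01,  7.10514723e-02,
        2.33949046e-02, -2.48246309e-06]), 'ee_pos': array([0.14968715, 0.52901939, 0.2239384 ]), 'eef_rot': array([-3.14055446e+00, -8.64506491e-05,  2.86580897e+00]), 'force': array([-0.60824711, -0.68575619, -0.04295446]), 'moment': array([0.00206149, 0.01368397, 0.06478005]), 'grip_width': 0.09407409278415244}
```

View pics/top0.png

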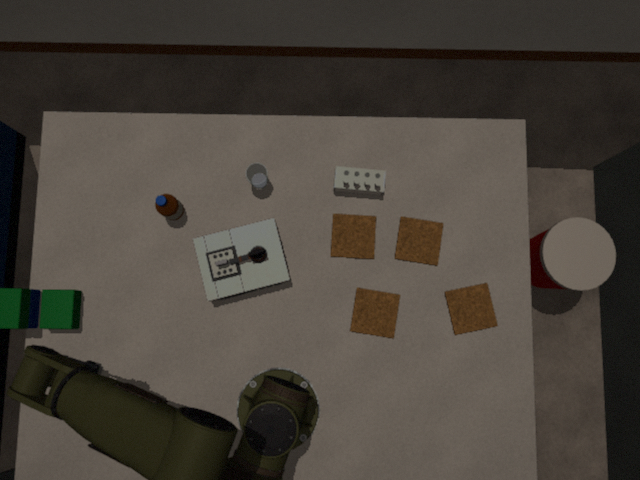

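View pics/side0.png

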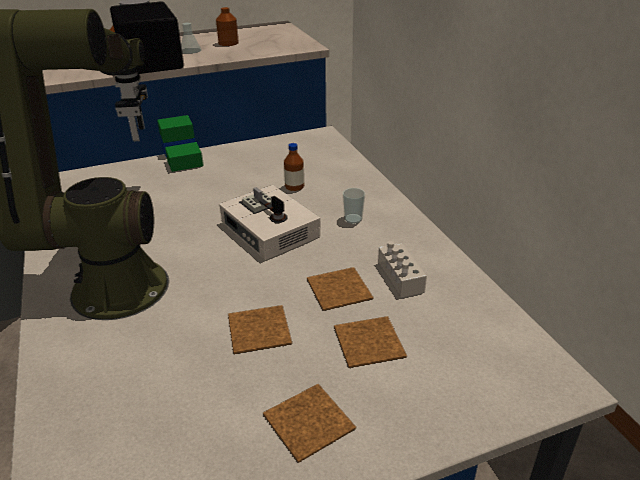

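The top view shows the heater around (242,260), with the knob at (258,254) and the handle at about (222,262). There are four cork pads, and the leftmost is at (354,237). The beaker is at (258,178), the bottle at (167,206) and the rack at (360,180).

```bash
python3 - <<'E'
from h import *
c=load('top0'); P=cloud(c)
for u,v in[(354,237),(375,312),(258,254),(222,262),(258,180),(167,206),(360,180)]: print(u,v,P[v,u].round(4))
im=c['pixels'].astype(int); 
# heater top: height 60..76
z=P[...,2]; m=((z>.06)&(z<.078)).astype(np.uint8); m[:, :185]=0; m[:,300:]=0; m[:210]=0; m[310:]=0
q=P[m>0]; r=cv2.minAreaRect((q[:,:2]*1000).astype(np.float32)); print('heater',r,cv2.boxPoints(r))
hsv=cv2.cvtColor(c['pixels'],cv2.COLOR_RGB2HSV)
m=((hsv[...,1]>110)&(abs(z-.008)<.02)).astype(np.uint8)
n,l,s,ce=cv2.connectedComponentsWithStats(m)
for i in range(1,n):
    if s[i,4]>800: print('pad',ce[i],cv2.minAreaRect((P[l==i][:,:2]*1000).astype(np.float32)),P[l==i].mean(0))
for lo,hi,nm in((.105,.15,'tall'),(.085,.105,'mid')):
    m=(z>lo)&(z<hi); m[:, :195]=0; m[:,290:]=0; m[:225]=0; m[300:]=0
    n,l,s,ce=cv2.connectedComponentsWithStats(m.astype(np.uint8))
    for i in range(1,n):
        if s[i,4]>5: print(nm,s[i],cv2.minAreaRect((P[l==i][:,:2]*1000).astype(np.float32)),P[l==i].mean(0))
cr=c['pixels'][210:310,185:300,::-1]; cv2.imwrite('pics/crop0.png',cv2.resize(cv2.convertScaleAbs(cr,alpha=1.5),None,fx=6,fy=6,interpolation=cv2.INTER_CUBIC))
E
```

```text
354 237 [ 0.5426 -0.2312  0.0104]
375 312 [ 0.3049 -0.2992  0.0092]
258 254 [0.4706 0.0632 0.1243]
222 262 [0.4449 0.1693 0.1256]
258 180 [ 7.27e-01  8.27e-02 -7.00e-04]
167 206 [0.6122 0.3419 0.1217]
360 180 [ 0.7175 -0.2453  0.0603]
heater ((461.2132263183594, 119.56161499023438), (204.5694580078125, 262.3203125), 15.785969734191895) [[327.10477  217.949   ]
 [398.46762  -34.4778  ]
 [595.32166   21.174225]
 [523.95886  273.601   ]]
pad [352.97248211 236.13924051] ((546.9793090820312, -228.36181640625), (137.61865234375, 138.4178466796875), 87.4540023803711) [ 0.54578163 -0.2280669   0.00819313]
pad [418.53296703 240.71318681] ((535.15478515625, -438.869873046875), (139.3442840576172, 139.37969970703125), 80.77564239501953) [ 0.53433134 -0.43862072  0.008328  ]
pad [470.46041667 308.56354167] ((320.937255859375, -603.6521606445312), (139.8853302001953, 141.24705505371094), 12.934736251831055) [ 0.32045172 -0.6013954   0.00825707]
pad [374.68786127 312.6904887 ] ((302.9720153808594, -298.31304931640625), (137.3603973388672, 138.2801513671875), 81.27372741699219) [ 0.30288778 -0.29833731  0.00837493]
tall [248 248  18   9 104] ((479.0259094238281, 67.522216796875), (23.526887893676758, 49.8553466796875), 10.372980117797852) [0.4759218  0.06598985 0.13146509]
tall [215 259  14   7  55] ((445.9361267089844, 172.99270629882812), (12.984379768371582, 36.50606918334961), 14.008212089538574) [0.44627973 0.17258109 0.11765749]
mid [209 249  55  28 436] ((458.10430908203125, 131.01588439941406), (73.21243286132812, 160.45228576660156), 15.840927124023438) [0.44963317 0.15484107 0.09067991]
```

View pics/crop0.png

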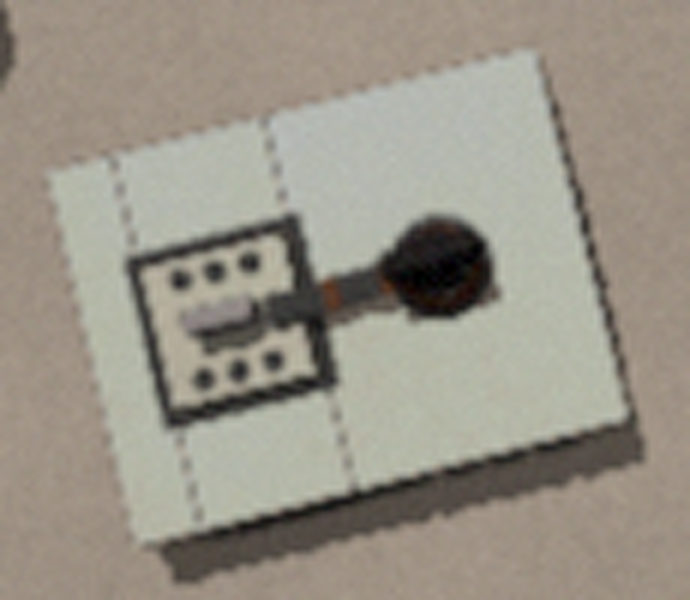

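The crop shows the knob and clamp bar parallel to the heater's y axis. That gives heater yaw ≈ 0.2755, knob ≈ (476, 66.5) mm, handle ≈ (446, 172.8) mm and target pad ≈ (546.5, -228.3) mm. Next I move above the knob.

```bash
cat > g.py <<'E'
# guard: reads only; prints state, fails if |Mz-bias|>limit
import sys
from station import ctrl
o=ctrl.get_obs(); b=float(sys.argv[1]) if len(sys.argv)>1 else 0; lim=float(sys.argv[2]) if len(sys.argv)>2 else 9
m=o['moment'][2]-b
print(round(o['time_s'],2),(o['ee_pos']*1000).round(1),'yaw %.3f M %.3f'%(o['eef_rot'][2],m),o['force'].round(1),'w %.1f'%(o['grip_width']*1000))
sys.exit(abs(m)>lim)
E
python3 -m creep '{"translation":[[120,-170,0],[120,-170,0],[120,-170,0],[120,-170,0],[120,-170,0]],"yaw":[-0.5,-0.5,-0.5,-0.5,-0.5],"gripper":[0,0,0,0,0]}' 30
python3 -m creep '{"translation":[[120,-170,0],[120,-170,0],[120,-170,0],[120,-170,0],[120,-170,0]],"yaw":[-0.51,-0.51,-0.51,-0.51,-0.51],"gripper":[0,0,0,0,0]}' 
python3 -m creep '{"translation":[[86,-122,0],[86,-122,0],[86,-122,0],[86,-122,0],[86,-122,0]],"yaw":[0,0,0,0,0],"gripper":[0,0,0,0,0]}'; python3 g.py
```

```text
time_s: 0.52
ee_pos: [0.2702, 0.3572, 0.2237]
eef_rot: [-3.14, -0.0, 2.358]
force: [1.4, 0.3, 0.4]
grip_width: 0.0941
time_s: 0.93
ee_pos: [0.3899, 0.1865, 0.2238]
eef_rot: [-3.14, -0.0, 1.84]
force: [1.2, 0.8, -0.3]
grip_width: 0.0937
time_s: 1.35
ee_pos: [0.4776, 0.061, 0.2232]
eef_rot: [-3.14, 0.0, 1.836]
force: [-0.5, -0.0, -0.6]
grip_width: 0.0938
1.35 [477.6  61.  223.2] yaw 1.836 M -0.041 [-0.5 -0.  -0.6] w 93.8False
```

```bash
sed -i 's/sys.exit(abs(m)>lim)/sys.exit(int(abs(m)>lim))/' g.py
cat >> h.py <<'E'
from scipy.spatial.transform import Rotation as Ro
def wcloud(c,ee,rot):
    d=c['depth']; v,u=np.mgrid[:480,:640]
    p=np.stack([(u-c['cx'])/c['fx']*d,(v-c['cy'])/c['fy']*d,d],-1); T=c['tool_from_camera']
    return (p@T[:3,:3].T+T[:3,3])@Ro.from_euler('xyz',rot).as_matrix().T+ee
E
python3 - <<'E'
from h import *
snap('wrist','w1'); c=load('w1'); P=wcloud(c,c['ee'],c['rot']); np.save('pics/w1P.npy',P)
z=P[...,2]; v=c['depth']>0
for lo,hi in((.128,.145),(.11,.126),(.085,.098)):
    m=((z>lo)&(z<hi)&v&(P[...,0]>.38)&(P[...,0]<.55)&(P[...,1]<.21)).astype(np.uint8)
    n,l,s,ce=cv2.connectedComponentsWithStats(m)
    for i in range(1,n):
        if s[i,4]>150: print(lo,s[i],cv2.minAreaRect((P[l==i][:,:2]*1000).astype(np.float32)),P[l==i].mean(0))
E
```

```text
0.128 [ 310  208   22   72 1447] ((476.1519775390625, 68.66937255859375), (13.966644287109375, 49.402164459228516), 17.233304977416992) [0.47582521 0.06974379 0.13515469]
0.11 [ 309   44   19   62 1101] ((445.6835021972656, 174.06541442871094), (11.577628135681152, 36.268863677978516), 15.567456245422363) [0.44592136 0.17397951 0.11886424]
0.085 [ 267   27  103  185 7516] ((453.6422119140625, 147.000732421875), (73.23751831054688, 129.83119201660156), 15.954593658447266) [0.44910413 0.16080596 0.08798798]
```

View pics/w1.png

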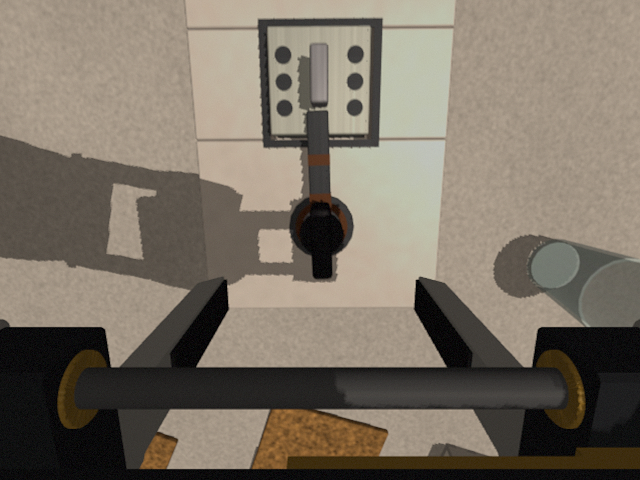

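The wrist view shows the knob at (321,240), aligned with the jaws, and the handle at (318,75). The near estimates agree with the top view to within 2 mm. I descend and grip.

```bash
python3 -m creep '{"translation":[[-1.5,6.5,0],[-1.5,6.5,-40],[-1.5,6.5,-80],[-1.5,6.5,-100],[-1.5,6.5,-100]],"yaw":[0.013,0.013,0.013,0.013,0.013],"gripper":[0,0,0,0,0]}' 30 >/dev/null; python3 g.py
python3 -m creep '{"translation":[[0,0,0]],"yaw":[0],"gripper":[0]}' >/dev/null; python3 g.py
python3 -m creep '{"translation":[[0,0,0],[0,0,0],[0,0,0],[0,0,0],[0,0,0]],"yaw":[0,0,0,0,0],"gripper":[255,255,255,255,255]}' >/dev/null;python3 g.py
python3 -m creep '{"translation":[[0,0,0],[0,0,0],[0,0,0],[0,0,0],[0,0,0]],"yaw":[0,0,0,0,0],"gripper":[255,255,255,255,255]}'>/dev/null; python3 g.py
```

```text
1.82 [472.3  70.5 119.4] yaw 1.852 M 0.030 [0.4 0.1 0.1] w 94.0
1.9 [472.1  71.6 120. ] yaw 1.853 M -0.034 [-0.   0.9  0. ] w 93.9
2.32 [472.3  71.7 120.7] yaw 1.853 M -0.008 [-0.   0.4  0.1] w 64.2
2.73 [473.5  71.9 121.2] yaw 1.853 M 0.026 [3.2 0.9 9.3] w 30.8
```

```bash
python3 -m creep '{"translation":[[0,0,3],[2.5,-4.2,3],[2.5,-4.2,3],[2.5,-4.2,3]],"yaw":[0,0,0,0],"gripper":[140,140,140,140]}' >/dev/null; python3 g.py
python3 -m creep '{"translation":[[0,0,0]],"yaw":[0],"gripper":[140]}' >/dev/null; python3 g.py
```

```text
3.07 [475.9  67.4 124.1] yaw 1.853 M -0.002 [0.4 0.4 0.3] w 42.2
3.15 [475.8  67.3 123.9] yaw 1.853 M 0.008 [-0.4  0.4 -0.2] w 42.5
```

Well centred now, so I close on the knob.

```bash
python3 -m creep '{"translation":[[0,0,0],[0,0,0],[0,0,0],[0,0,0],[0,0,0]],"yaw":[0,0,0,0,0],"gripper":[255,255,255,255,255]}' 30 >/dev/null;python3 g.py
python3 -m creep '{"translation":[[0,0,0],[0,0,0],[0,0,0]],"yaw":[0,0,0],"gripper":[255,255,255]}'>/dev/null; python3 g.py
python3 -m creep '{"translation":[[0,0,0],[0,0,0]],"yaw":[0,0],"gripper":[255,255]}'>/dev/null; python3 g.py
```

```text
3.57 [476.   67.3 123.9] yaw 1.853 M 0.027 [ 2.7  0.3 -3.9] w 13.8
3.82 [476.   67.4 123.9] yaw 1.853 M 0.048 [ 1.2  0.8 -0.6] w 13.8
3.98 [476.   67.4 123.9] yaw 1.853 M 0.048 [ 0.3  0.  -1.3] w 13.5
```

```bash
python3 -m creep '{"translation":[[0,0,0],[0,0,0]],"yaw":[0.03,0.06],"gripper":[255,255]}'>/dev/null; python3 g.py 0 0.21 &&
python3 -m creep '{"translation":[[0,0,0],[0,0,0]],"yaw":[0.03,0.06],"gripper":[255,255]}'>/dev/null; python3 g.py 0 0.21 &&
python3 -m creep '{"translation":[[0,0,0],[0,0,0]],"yaw":[0.02,0.04],"gripper":[255,255]}'>/dev/null; python3 g.py 0 0.21
```

```text
4.15 [476.   67.4 123.9] yaw 1.914 M -0.069 [ 0.5  0.2 -1.6] w 14.2
4.32 [476.1  67.4 123.9] yaw 1.975 M -0.098 [ 0.3 -0.6 -2.4] w 14.2
4.48 [476.1  67.4 123.9] yaw 2.016 M -0.102 [ 0.1  0.5 -1.9] w 13.8
```

```bash
exec 3>/dev/null
python3 -m creep '{"translation":[[0,0,0],[0,0,0]],"yaw":[0.035,0.07],"gripper":[255,255]}'>&3 && python3 g.py 0 0.2 &&
python3 -m creep '{"translation":[[0,0,0],[0,0,0]],"yaw":[0.035,0.07],"gripper":[255,255]}'>&3 && python3 g.py 0 0.2 &&
python3 -m creep '{"translation":[[0,0,0],[0,0,0]],"yaw":[0.035,0.07],"gripper":[255,255]}'>&3 && python3 g.py 0 0.2 &&
python3 -m creep '{"translation":[[0,0,0],[0,0,0]],"yaw":[0.035,0.07],"gripper":[255,255]}'>&3 && python3 g.py 0 0.2 &&
python3 -m creep '{"translation":[[0,0,0],[0,0,0]],"yaw":[0.035,0.07],"gripper":[255,255]}'>&3 && python3 g.py 0 0.2 &&
python3 -m creep '{"translation":[[0,0,0],[0,0,0]],"yaw":[0.035,0.07],"gripper":[255,255]}'>&3 && python3 g.py 0 0.2
```

```text
4.65 [476.1  67.4 123.9] yaw 2.088 M -0.091 [ 1.4  1.1 -1.1] w 13.6
4.82 [476.1  67.4 123.9] yaw 2.160 M -0.115 [ 0.7  0.8 -1.4] w 14.1
4.98 [476.1  67.5 123.9] yaw 2.232 M -0.205 [ 1.1  0.2 -1.7] w 14.2
```

```bash
exec 3>/dev/null
python3 -m creep '{"translation":[[0,0,0],[0,0,0]],"yaw":[0.03,0.03],"gripper":[255,255]}'>&3 && python3 g.py
python3 -m creep '{"translation":[[0,0,0],[0,0,0],[0,0,0],[0,0,0]],"yaw":[-0.07,-0.14,-0.21,-0.28],"gripper":[255,255,255,255]}'>&3 && python3 g.py 0 0.2 &&
python3 -m creep '{"translation":[[0,0,0],[0,0,0]],"yaw":[-0.035,-0.07],"gripper":[255,255]}'>&3 && python3 g.py 0 0.2 &&
python3 -m creep '{"translation":[[0,0,0],[0,0,0]],"yaw":[-0.035,-0.07],"gripper":[255,255]}'>&3 && python3 g.py 0 0.2 &&
python3 -m creep '{"translation":[[0,0,0],[0,0,0]],"yaw":[-0.035,-0.07],"gripper":[255,255]}'>&3 && python3 g.py 0 0.2 &&
python3 -m creep '{"translation":[[0,0,0],[0,0,0]],"yaw":[-0.035,-0.07],"gripper":[255,255]}'>&3 && python3 g.py 0 0.2 &&
python3 -m creep '{"translation":[[0,0,0],[0,0,0]],"yaw":[-0.035,-0.07],"gripper":[255,255]}'>&3 && python3 g.py 0 0.2 &&
python3 -m creep '{"translation":[[0,0,0],[0,0,0]],"yaw":[-0.035,-0.07],"gripper":[255,255]}'>&3 && python3 g.py 0 0.2 &&
python3 -m creep '{"translation":[[0,0,0],[0,0,0]],"yaw":[-0.035,-0.07],"gripper":[255,255]}'>&3 && python3 g.py 0 0.2
```

```text
5.15 [476.1  67.5 123.9] yaw 2.263 M -0.254 [ 1.   0.5 -2. ] w 13.6
5.48 [476.1  67.4 123.9] yaw 1.979 M 0.063 [ 0.3 -0.4 -1.5] w 13.5
5.65 [476.   67.4 123.9] yaw 1.905 M 0.068 [ 0.3 -0.1 -1.1] w 13.8
5.82 [476.   67.4 123.9] yaw 1.833 M 0.035 [ 0.2 -0.1 -1.7] w 13.9
5.98 [476.   67.3 123.9] yaw 1.760 M 0.137 [ 0.7  0.1 -0.9] w 13.8
6.15 [476.   67.3 123.9] yaw 1.687 M 0.021 [-0.7 -0.1 -1.1] w 13.8
6.32 [475.9  67.3 123.9] yaw 1.614 M 0.078 [ 0.6  0.3 -1.1] w 14.1
6.48 [475.9  67.3 123.9] yaw 1.542 M 0.091 [-0.   0.6 -1.5] w 13.9
6.65 [475.9  67.3 123.9] yaw 1.469 M 0.122 [ 0.4 -0.1 -1. ] w 13.8
```

```bash
exec 3>/dev/null
python3 -m creep '{"translation":[[0,0,0],[0,0,0]],"yaw":[-0.03,-0.06],"gripper":[255,255]}'>&3 && python3 g.py 0 0.2 &&
python3 -m creep '{"translation":[[0,0,0],[0,0,0]],"yaw":[-0.03,-0.06],"gripper":[255,255]}'>&3 && python3 g.py 0 0.2 &&
python3 -m creep '{"translation":[[0,0,0],[0,0,0]],"yaw":[-0.03,-0.06],"gripper":[255,255]}'>&3 && python3 g.py 0 0.2 &&
python3 -m creep '{"translation":[[0,0,0],[0,0,0]],"yaw":[-0.03,-0.06],"gripper":[255,255]}'>&3 && python3 g.py 0 0.2 &&
python3 -m creep '{"translation":[[0,0,0],[0,0,0]],"yaw":[-0.03,-0.06],"gripper":[255,255]}'>&3 && python3 g.py 0 0.2 &&
python3 -m creep '{"translation":[[0,0,0],[0,0,0]],"yaw":[-0.03,-0.06],"gripper":[255,255]}'>&3 && python3 g.py 0 0.2
```

```text
6.82 [475.8  67.3 123.9] yaw 1.406 M 0.025 [ 0.2  1.  -2.1] w 13.7
6.98 [475.8  67.3 123.9] yaw 1.344 M 0.155 [-0.2  0.8 -1.4] w 13.9
7.15 [475.8  67.3 123.9] yaw 1.282 M 0.176 [ 1.   0.4 -1.3] w 14.0
7.32 [475.8  67.3 123.9] yaw 1.220 M 0.240 [ 0.1  0.5 -1.4] w 14.0
```

```bash
exec 3>/dev/null
python3 -m creep '{"translation":[[0,0,0],[0,0,0]],"yaw":[-0.02,-0.02],"gripper":[255,255]}'>&3 && python3 g.py
python3 -m creep '{"translation":[[0,0,0],[0,0,0],[0,0,0],[0,0,0]],"yaw":[0.08,0.16,0.24,0.32],"gripper":[255,255,255,255]}'>&3 && python3 g.py 0 0.2 &&
python3 -m creep '{"translation":[[0,0,0],[0,0,0]],"yaw":[0.035,0.07],"gripper":[255,255]}'>&3 && python3 g.py 0 0.2 &&
python3 -m creep '{"translation":[[0,0,0],[0,0,0]],"yaw":[0.035,0.07],"gripper":[255,255]}'>&3 && python3 g.py 0 0.2 &&
python3 -m creep '{"translation":[[0,0,0],[0,0,0]],"yaw":[0.035,0.07],"gripper":[255,255]}'>&3 && python3 g.py 0 0.2 &&
python3 -m creep '{"translation":[[0,0,0],[0,0,0]],"yaw":[0.035,0.07],"gripper":[255,255]}'>&3 && python3 g.py 0 0.2 &&
python3 -m creep '{"translation":[[0,0,0],[0,0,0]],"yaw":[0.035,0.07],"gripper":[255,255]}'>&3 && python3 g.py 0 0.2 &&
python3 -m creep '{"translation":[[0,0,0],[0,0,0]],"yaw":[0.035,0.07],"gripper":[255,255]}'>&3 && python3 g.py 0 0.2 &&
python3 -m creep '{"translation":[[0,0,0],[0,0,0]],"yaw":[0.035,0.07],"gripper":[255,255]}'>&3 && python3 g.py 0 0.2 &&
python3 -m creep '{"translation":[[0,0,0],[0,0,0]],"yaw":[0.035,0.07],"gripper":[255,255]}'>&3 && python3 g.py 0 0.2 &&
python3 -m creep '{"translation":[[0,0,0],[0,0,0]],"yaw":[0.035,0.07],"gripper":[255,255]}'>&3 && python3 g.py 0 0.2 &&
python3 -m creep '{"translation":[[0,0,0],[0,0,0]],"yaw":[0.035,0.07],"gripper":[255,255]}'>&3 && python3 g.py 0 0.2 &&
python3 -m creep '{"translation":[[0,0,0],[0,0,0]],"yaw":[0.035,0.07],"gripper":[255,255]}'>&3 && python3 g.py 0 0.2
```

```text
7.48 [475.8  67.3 123.9] yaw 1.198 M 0.213 [ 1.3  0.8 -1.3] w 13.6
7.82 [475.8  67.3 123.9] yaw 1.522 M -0.004 [ 1.2  0.6 -2.6] w 13.9
7.98 [475.9  67.3 123.9] yaw 1.595 M -0.082 [ 1.1 -0.9 -0.4] w 13.9
8.15 [475.9  67.3 123.9] yaw 1.667 M -0.038 [ 1.4  0.8 -2.2] w 13.9
8.32 [476.   67.4 123.9] yaw 1.739 M -0.091 [ 1.2 -0.2 -1.2] w 13.6
8.48 [476.   67.4 123.9] yaw 1.811 M -0.074 [ 1.9  0.1 -2.4] w 13.5
8.65 [476.   67.4 123.9] yaw 1.883 M -0.094 [ 1.4  1.2 -1.8] w 14.2
8.82 [476.   67.4 123.9] yaw 1.955 M -0.027 [ 0.8  0.4 -0.6] w 13.9
8.98 [476.1  67.4 123.9] yaw 2.027 M -0.050 [ 2.2  0.2 -3. ] w 13.8
9.15 [476.1  67.4 123.9] yaw 2.099 M -0.046 [ 1.3  1.1 -2.4] w 13.8
9.32 [476.1  67.4 123.9] yaw 2.171 M -0.057 [ 1.8  0.6 -2. ] w 14.2
9.48 [476.1  67.5 123.9] yaw 2.243 M -0.082 [ 0.8  0.3 -2.3] w 13.7
9.65 [476.1  67.5 123.9] yaw 2.314 M -0.198 [ 1.2  1.1 -1.4] w 13.9
```

```bash
exec 3>/dev/null
python3 -m creep '{"translation":[[0,0,0],[0,0,0]],"yaw":[0.02,0.04],"gripper":[255,255]}'>&3 && python3 g.py 0 0.22 && 
python3 -m creep '{"translation":[[0,0,0],[0,0,0]],"yaw":[0.02,0.04],"gripper":[255,255]}'>&3 && python3 g.py 0 0.22
```

```text
9.82 [476.1  67.5 123.9] yaw 2.356 M -0.240 [ 1.1  1.5 -2.2] w 13.9
```

```bash
exec 3>/dev/null
python3 -m creep '{"translation":[[0,0,0],[0,0,0],[0,0,0],[0,0,0]],"yaw":[-0.08,-0.16,-0.24,-0.32],"gripper":[255,255,255,255]}'>&3 && python3 g.py 0 0.2 &&
python3 -m creep '{"translation":[[0,0,0],[0,0,0]],"yaw":[-0.035,-0.07],"gripper":[255,255]}'>&3 && python3 g.py 0 0.2 &&
python3 -m creep '{"translation":[[0,0,0],[0,0,0]],"yaw":[-0.035,-0.07],"gripper":[255,255]}'>&3 && python3 g.py 0 0.2 &&
python3 -m creep '{"translation":[[0,0,0],[0,0,0]],"yaw":[-0.035,-0.07],"gripper":[255,255]}'>&3 && python3 g.py 0 0.2 &&
python3 -m creep '{"translation":[[0,0,0],[0,0,0]],"yaw":[-0.035,-0.07],"gripper":[255,255]}'>&3 && python3 g.py 0 0.2 &&
python3 -m creep '{"translation":[[0,0,0],[0,0,0]],"yaw":[-0.035,-0.07],"gripper":[255,255]}'>&3 && python3 g.py 0 0.2 &&
python3 -m creep '{"translation":[[0,0,0],[0,0,0]],"yaw":[-0.035,-0.07],"gripper":[255,255]}'>&3 && python3 g.py 0 0.2 &&
python3 -m creep '{"translation":[[0,0,0],[0,0,0]],"yaw":[-0.035,-0.07],"gripper":[255,255]}'>&3 && python3 g.py 0 0.2 &&
python3 -m creep '{"translation":[[0,0,0],[0,0,0]],"yaw":[-0.035,-0.07],"gripper":[255,255]}'>&3 && python3 g.py 0 0.2 &&
python3 -m creep '{"translation":[[0,0,0],[0,0,0]],"yaw":[-0.035,-0.07],"gripper":[255,255]}'>&3 && python3 g.py 0 0.2 &&
python3 -m creep '{"translation":[[0,0,0],[0,0,0]],"yaw":[-0.035,-0.07],"gripper":[255,255]}'>&3 && python3 g.py 0 0.2 &&
python3 -m creep '{"translation":[[0,0,0],[0,0,0]],"yaw":[-0.035,-0.07],"gripper":[255,255]}'>&3 && python3 g.py 0 0.2 &&
python3 -m creep '{"translation":[[0,0,0],[0,0,0]],"yaw":[-0.035,-0.07],"gripper":[255,255]}'>&3 && python3 g.py 0 0.2
```

```text
10.15 [476.1  67.4 123.9] yaw 2.032 M 0.041 [ 0.7 -1.1 -1.4] w 13.7
10.32 [476.   67.4 123.9] yaw 1.960 M 0.071 [ 0.6 -0.1 -1.3] w 13.6
10.48 [476.   67.4 123.9] yaw 1.889 M 0.069 [ 0.9  0.1 -1. ] w 13.5
10.65 [476.   67.4 123.9] yaw 1.817 M 0.057 [ 0.1 -0.6 -0.4] w 13.9
10.82 [476.   67.3 123.9] yaw 1.746 M 0.028 [ 0.4  0.3 -0.4] w 13.4
10.98 [475.9  67.3 123.9] yaw 1.674 M 0.001 [ 0.8  0.5 -1.2] w 13.8
11.15 [475.9  67.3 123.9] yaw 1.603 M 0.106 [ 0.6  0.5 -0.9] w 13.6
11.32 [475.9  67.3 123.9] yaw 1.531 M 0.110 [ 0.5  0.9 -1.5] w 13.8
11.48 [475.8  67.3 123.9] yaw 1.460 M 0.151 [ 0.5  0.9 -1.3] w 13.9
11.65 [475.8  67.3 123.9] yaw 1.389 M 0.166 [-0.1  1.  -1.2] w 14.1
11.82 [475.8  67.3 123.9] yaw 1.318 M 0.241 [ 0.3 -0.1 -0.9] w 14.0
```

```bash
exec 3>/dev/null
python3 -m creep '{"translation":[[0,0,0],[0,0,0]],"yaw":[-0.03,-0.03],"gripper":[255,255]}'>&3 && python3 g.py
python3 -m creep '{"translation":[[0,0,0],[0,0,0],[0,0,0],[0,0,0]],"yaw":[0.08,0.16,0.24,0.32],"gripper":[255,255,255,255]}'>&3 && python3 g.py 0 0.2 &&
python3 -m creep '{"translation":[[0,0,0],[0,0,0]],"yaw":[0.035,0.07],"gripper":[255,255]}'>&3 && python3 g.py 0 0.2 &&
python3 -m creep '{"translation":[[0,0,0],[0,0,0]],"yaw":[0.035,0.07],"gripper":[255,255]}'>&3 && python3 g.py 0 0.2 &&
python3 -m creep '{"translation":[[0,0,0],[0,0,0]],"yaw":[0.035,0.07],"gripper":[255,255]}'>&3 && python3 g.py 0 0.2 &&
python3 -m creep '{"translation":[[0,0,0],[0,0,0]],"yaw":[0.035,0.07],"gripper":[255,255]}'>&3 && python3 g.py 0 0.2 &&
python3 -m creep '{"translation":[[0,0,0],[0,0,0]],"yaw":[0.035,0.07],"gripper":[255,255]}'>&3 && python3 g.py 0 0.2 &&
python3 -m creep '{"translation":[[0,0,0],[0,0,0]],"yaw":[0.035,0.07],"gripper":[255,255]}'>&3 && python3 g.py 0 0.2 &&
python3 -m creep '{"translation":[[0,0,0],[0,0,0]],"yaw":[0.035,0.07],"gripper":[255,255]}'>&3 && python3 g.py 0 0.2 &&
python3 -m creep '{"translation":[[0,0,0],[0,0,0]],"yaw":[0.035,0.07],"gripper":[255,255]}'>&3 && python3 g.py 0 0.2 &&
python3 -m creep '{"translation":[[0,0,0],[0,0,0]],"yaw":[0.035,0.07],"gripper":[255,255]}'>&3 && python3 g.py 0 0.2 &&
python3 -m creep '{"translation":[[0,0,0],[0,0,0]],"yaw":[0.035,0.07],"gripper":[255,255]}'>&3 && python3 g.py 0 0.2 &&
python3 -m creep '{"translation":[[0,0,0],[0,0,0]],"yaw":[0.035,0.07],"gripper":[255,255]}'>&3 && python3 g.py 0 0.2 &&
python3 -m creep '{"translation":[[0,0,0],[0,0,0]],"yaw":[0.035,0.07],"gripper":[255,255]}'>&3 && python3 g.py 0 0.2 &&
python3 -m creep '{"translation":[[0,0,0],[0,0,0]],"yaw":[0.035,0.07],"gripper":[255,255]}'>&3 && python3 g.py 0 0.2
```

```text
11.98 [475.8  67.3 123.9] yaw 1.287 M 0.223 [-0.1  0.2 -1.5] w 14.1
12.32 [475.9  67.3 123.9] yaw 1.612 M -0.026 [ 1.8  0.1 -2. ] w 13.9
12.48 [475.9  67.3 123.9] yaw 1.686 M -0.076 [ 1.2  0.3 -1.8] w 13.7
12.65 [475.9  67.3 123.9] yaw 1.759 M -0.055 [ 1.7  0.7 -2.5] w 13.7
12.82 [476.   67.3 123.9] yaw 1.832 M -0.042 [ 1.2  0.7 -2.7] w 13.9
12.98 [476.   67.4 123.9] yaw 1.905 M -0.072 [ 1.1  0.9 -1.6] w 14.1
13.15 [476.   67.4 123.9] yaw 1.978 M -0.090 [ 1.8  0.1 -2.2] w 14.1
13.32 [476.   67.4 123.9] yaw 2.051 M -0.069 [ 1.   0.6 -2.3] w 13.7
13.48 [476.1  67.4 123.9] yaw 2.124 M -0.144 [ 1.3  0.1 -1.9] w 14.0
13.65 [476.1  67.5 123.9] yaw 2.197 M -0.098 [ 1.1  0.5 -1.3] w 13.6
13.82 [476.1  67.5 123.9] yaw 2.270 M -0.114 [ 1.6  0.9 -1.4] w 14.1
13.98 [476.1  67.5 123.9] yaw 2.343 M -0.087 [ 1.6  1.2 -1.6] w 13.7
14.15 [476.1  67.5 123.9] yaw 2.416 M -0.203 [ 0.9  0.5 -0.3] w 13.8
```

```bash
exec 3>/dev/null
python3 -m creep '{"translation":[[0,0,0],[0,0,0]],"yaw":[0.02,0.04],"gripper":[255,255]}'>&3 && python3 g.py 0 0.21 
python3 -m creep '{"translation":[[0,0,0],[0,0,0],[0,0,0],[0,0,0]],"yaw":[-0.08,-0.16,-0.24,-0.32],"gripper":[255,255,255,255]}'>&3 && python3 g.py 0 0.2 &&
python3 -m creep '{"translation":[[0,0,0],[0,0,0]],"yaw":[-0.035,-0.07],"gripper":[255,255]}'>&3 && python3 g.py 0 0.2 &&
python3 -m creep '{"translation":[[0,0,0],[0,0,0]],"yaw":[-0.035,-0.07],"gripper":[255,255]}'>&3 && python3 g.py 0 0.2 &&
python3 -m creep '{"translation":[[0,0,0],[0,0,0]],"yaw":[-0.035,-0.07],"gripper":[255,255]}'>&3 && python3 g.py 0 0.2 &&
python3 -m creep '{"translation":[[0,0,0],[0,0,0]],"yaw":[-0.035,-0.07],"gripper":[255,255]}'>&3 && python3 g.py 0 0.2 &&
python3 -m creep '{"translation":[[0,0,0],[0,0,0]],"yaw":[-0.035,-0.07],"gripper":[255,255]}'>&3 && python3 g.py 0 0.2 &&
python3 -m creep '{"translation":[[0,0,0],[0,0,0]],"yaw":[-0.035,-0.07],"gripper":[255,255]}'>&3 && python3 g.py 0 0.2 &&
python3 -m creep '{"translation":[[0,0,0],[0,0,0]],"yaw":[-0.035,-0.07],"gripper":[255,255]}'>&3 && python3 g.py 0 0.2 &&
python3 -m creep '{"translation":[[0,0,0],[0,0,0]],"yaw":[-0.035,-0.07],"gripper":[255,255]}'>&3 && python3 g.py 0 0.2 &&
python3 -m creep '{"translation":[[0,0,0],[0,0,0]],"yaw":[-0.035,-0.07],"gripper":[255,255]}'>&3 && python3 g.py 0 0.2 &&
python3 -m creep '{"translation":[[0,0,0],[0,0,0]],"yaw":[-0.035,-0.07],"gripper":[255,255]}'>&3 && python3 g.py 0 0.2 &&
python3 -m creep '{"translation":[[0,0,0],[0,0,0]],"yaw":[-0.035,-0.07],"gripper":[255,255]}'>&3 && python3 g.py 0 0.2 &&
python3 -m creep '{"translation":[[0,0,0],[0,0,0]],"yaw":[-0.035,-0.07],"gripper":[255,255]}'>&3 && python3 g.py 0 0.2 &&
python3 -m creep '{"translation":[[0,0,0],[0,0,0]],"yaw":[-0.035,-0.07],"gripper":[255,255]}'>&3 && python3 g.py 0 0.2
```

```text
14.32 [476.1  67.5 123.9] yaw 2.458 M -0.208 [ 0.8  0.3 -1.6] w 14.1
14.65 [476.1  67.5 123.9] yaw 2.135 M 0.068 [ 0.1 -1.1 -1.6] w 14.3
14.82 [476.1  67.4 123.9] yaw 2.063 M 0.053 [ 0.9 -0.1 -0.9] w 14.2
14.98 [476.   67.4 123.9] yaw 1.992 M 0.009 [ 0.4 -0.2 -1.4] w 13.7
15.15 [476.   67.4 123.9] yaw 1.921 M -0.031 [ 0.8 -0.1 -0.3] w 13.9
15.32 [476.   67.4 123.9] yaw 1.850 M 0.077 [ 0.4  0.9 -1.6] w 13.7
15.48 [476.   67.3 123.9] yaw 1.779 M -0.003 [-0.1  0.2 -1.2] w 13.9
15.65 [475.9  67.3 123.9] yaw 1.708 M 0.085 [ 0.8  0.5 -1.5] w 14.1
15.82 [475.9  67.3 123.9] yaw 1.637 M 0.034 [ 0.5 -0.2 -1. ] w 13.9
15.98 [475.9  67.3 123.9] yaw 1.566 M 0.060 [-0.3  0.2 -1.6] w 14.1
16.15 [475.9  67.3 123.9] yaw 1.495 M 0.021 [ 0.2  1.1 -1.4] w 13.7
16.32 [475.8  67.3 123.9] yaw 1.425 M 0.165 [ 1.4  0.5 -0.7] w 13.4
16.48 [475.8  67.3 123.9] yaw 1.354 M 0.251 [ 0.4 -0.3 -1.5] w 13.9
```

```bash
exec 3>/dev/null
python3 -m creep '{"translation":[[0,0,0],[0,0,0]],"yaw":[-0.02,-0.02],"gripper":[255,255]}'>&3 && python3 g.py
python3 -m creep '{"translation":[[0,0,0],[0,0,0],[0,0,0],[0,0,0]],"yaw":[0.08,0.16,0.24,0.32],"gripper":[255,255,255,255]}'>&3 && python3 g.py 0 0.2 &&
python3 -m creep '{"translation":[[0,0,0],[0,0,0]],"yaw":[0.035,0.07],"gripper":[255,255]}'>&3 && python3 g.py 0 0.2 &&
python3 -m creep '{"translation":[[0,0,0],[0,0,0]],"yaw":[0.035,0.07],"gripper":[255,255]}'>&3 && python3 g.py 0 0.2 &&
python3 -m creep '{"translation":[[0,0,0],[0,0,0]],"yaw":[0.035,0.07],"gripper":[255,255]}'>&3 && python3 g.py 0 0.2 &&
python3 -m creep '{"translation":[[0,0,0],[0,0,0]],"yaw":[0.035,0.07],"gripper":[255,255]}'>&3 && python3 g.py 0 0.2 &&
python3 -m creep '{"translation":[[0,0,0],[0,0,0]],"yaw":[0.035,0.07],"gripper":[255,255]}'>&3 && python3 g.py 0 0.2 &&
python3 -m creep '{"translation":[[0,0,0],[0,0,0]],"yaw":[0.035,0.07],"gripper":[255,255]}'>&3 && python3 g.py 0 0.2 &&
python3 -m creep '{"translation":[[0,0,0],[0,0,0]],"yaw":[0.035,0.07],"gripper":[255,255]}'>&3 && python3 g.py 0 0.2 &&
python3 -m creep '{"translation":[[0,0,0],[0,0,0]],"yaw":[0.035,0.07],"gripper":[255,255]}'>&3 && python3 g.py 0 0.2 &&
python3 -m creep '{"translation":[[0,0,0],[0,0,0]],"yaw":[0.035,0.07],"gripper":[255,255]}'>&3 && python3 g.py 0 0.2 &&
python3 -m creep '{"translation":[[0,0,0],[0,0,0]],"yaw":[0.035,0.07],"gripper":[255,255]}'>&3 && python3 g.py 0 0.2 &&
python3 -m creep '{"translation":[[0,0,0],[0,0,0]],"yaw":[0.035,0.07],"gripper":[255,255]}'>&3 && python3 g.py 0 0.2 &&
python3 -m creep '{"translation":[[0,0,0],[0,0,0]],"yaw":[0.035,0.07],"gripper":[255,255]}'>&3 && python3 g.py 0 0.2 &&
python3 -m creep '{"translation":[[0,0,0],[0,0,0]],"yaw":[0.035,0.07],"gripper":[255,255]}'>&3 && python3 g.py 0 0.2 &&
python3 -m creep '{"translation":[[0,0,0],[0,0,0]],"yaw":[0.035,0.07],"gripper":[255,255]}'>&3 && python3 g.py 0 0.2 &&
python3 -m creep '{"translation":[[0,0,0],[0,0,0]],"yaw":[0.035,0.07],"gripper":[255,255]}'>&3 && python3 g.py 0 0.2
```

```text
16.65 [475.8  67.3 123.9] yaw 1.334 M 0.177 [ 1.3 -0.1 -1. ] w 13.9
16.98 [475.9  67.3 123.9] yaw 1.659 M -0.078 [ 1.4  0.2 -2.4] w 13.9
17.15 [475.9  67.3 123.9] yaw 1.732 M -0.047 [ 0.5  0.3 -1. ] w 14.0
17.32 [476.   67.3 123.9] yaw 1.805 M -0.068 [ 1.5  0.8 -2.2] w 13.7
17.48 [476.   67.4 123.9] yaw 1.878 M -0.122 [ 0.4  0.1 -1.3] w 14.1
17.65 [476.   67.4 123.9] yaw 1.951 M -0.086 [ 1.7  0.6 -1.9] w 13.4
17.82 [476.   67.4 123.9] yaw 2.024 M -0.056 [ 1.4  0.3 -2.2] w 13.5
17.98 [476.   67.4 123.9] yaw 2.098 M -0.074 [ 1.1  1.6 -2. ] w 13.8
18.15 [476.1  67.4 123.9] yaw 2.171 M -0.020 [ 1.5 -0.2 -0.5] w 14.2
18.32 [476.1  67.4 123.9] yaw 2.244 M -0.099 [ 2.4  0.6 -1.8] w 13.6
18.48 [476.1  67.5 123.9] yaw 2.316 M -0.148 [ 0.9  0.9 -1.9] w 13.7
18.65 [476.1  67.5 123.9] yaw 2.389 M -0.241 [ 0.6  0.7 -1.5] w 13.9
```

```bash
exec 3>/dev/null
python3 -m creep '{"translation":[[0,0,0],[0,0,0]],"yaw":[0.02,0.02],"gripper":[255,255]}'>&3 && python3 g.py
python3 -m creep '{"translation":[[0,0,0],[0,0,0],[0,0,0],[0,0,0]],"yaw":[-0.08,-0.16,-0.24,-0.32],"gripper":[255,255,255,255]}'>&3 && python3 g.py 0 0.2 &&
python3 -m creep '{"translation":[[0,0,0],[0,0,0]],"yaw":[-0.035,-0.07],"gripper":[255,255]}'>&3 && python3 g.py 0 0.2 &&
python3 -m creep '{"translation":[[0,0,0],[0,0,0]],"yaw":[-0.035,-0.07],"gripper":[255,255]}'>&3 && python3 g.py 0 0.2 &&
python3 -m creep '{"translation":[[0,0,0],[0,0,0]],"yaw":[-0.035,-0.07],"gripper":[255,255]}'>&3 && python3 g.py 0 0.2 &&
python3 -m creep '{"translation":[[0,0,0],[0,0,0]],"yaw":[-0.035,-0.07],"gripper":[255,255]}'>&3 && python3 g.py 0 0.2 &&
python3 -m creep '{"translation":[[0,0,0],[0,0,0]],"yaw":[-0.035,-0.07],"gripper":[255,255]}'>&3 && python3 g.py 0 0.2 &&
python3 -m creep '{"translation":[[0,0,0],[0,0,0]],"yaw":[-0.035,-0.07],"gripper":[255,255]}'>&3 && python3 g.py 0 0.2 &&
python3 -m creep '{"translation":[[0,0,0],[0,0,0]],"yaw":[-0.035,-0.07],"gripper":[255,255]}'>&3 && python3 g.py 0 0.2 &&
python3 -m creep '{"translation":[[0,0,0],[0,0,0]],"yaw":[-0.035,-0.07],"gripper":[255,255]}'>&3 && python3 g.py 0 0.2 &&
python3 -m creep '{"translation":[[0,0,0],[0,0,0]],"yaw":[-0.035,-0.07],"gripper":[255,255]}'>&3 && python3 g.py 0 0.2 &&
python3 -m creep '{"translation":[[0,0,0],[0,0,0]],"yaw":[-0.035,-0.07],"gripper":[255,255]}'>&3 && python3 g.py 0 0.2 &&
python3 -m creep '{"translation":[[0,0,0],[0,0,0]],"yaw":[-0.035,-0.07],"gripper":[255,255]}'>&3 && python3 g.py 0 0.2 &&
python3 -m creep '{"translation":[[0,0,0],[0,0,0]],"yaw":[-0.035,-0.07],"gripper":[255,255]}'>&3 && python3 g.py 0 0.2 &&
python3 -m creep '{"translation":[[0,0,0],[0,0,0]],"yaw":[-0.035,-0.07],"gripper":[255,255]}'>&3 && python3 g.py 0 0.2
```

```text
18.82 [476.1  67.5 123.9] yaw 2.411 M -0.227 [ 1.4  1.  -0.6] w 13.8
19.15 [476.1  67.4 123.9] yaw 2.087 M 0.103 [-0.  -0.7 -0.6] w 13.9
19.32 [476.   67.4 123.9] yaw 2.014 M 0.111 [ 0.5  0.9 -0.5] w 13.8
19.48 [476.   67.4 123.9] yaw 1.942 M 0.035 [ 0.1  0.5 -1.6] w 14.1
19.65 [476.   67.4 123.9] yaw 1.870 M 0.097 [ 0.3 -0.1 -1.8] w 13.8
19.82 [475.9  67.3 123.9] yaw 1.798 M 0.024 [ 0.1  0.4 -1.3] w 13.5
19.98 [475.9  67.3 123.9] yaw 1.726 M 0.084 [ 1.3  1.2 -0.5] w 13.8
20.15 [475.9  67.3 123.9] yaw 1.653 M 0.084 [ 0.8  0.7 -0.9] w 13.8
20.32 [475.9  67.3 123.9] yaw 1.581 M 0.075 [ 1.   0.5 -1.4] w 13.5
20.48 [475.8  67.3 123.9] yaw 1.509 M 0.066 [ 0.3  0.8 -0.9] w 13.8
20.65 [475.8  67.3 123.9] yaw 1.437 M 0.216 [ 1.2  1.2 -0.9] w 13.9
```

```bash
exec 3>/dev/null
python3 -m creep '{"translation":[[0,0,0],[0,0,0]],"yaw":[-0.02,-0.05],"gripper":[255,255]}'>&3 && python3 g.py
python3 -m creep '{"translation":[[0,0,0],[0,0,0],[0,0,0],[0,0,0]],"yaw":[0.08,0.16,0.24,0.32],"gripper":[255,255,255,255]}'>&3 && python3 g.py 0 0.2 &&
python3 -m creep '{"translation":[[0,0,0],[0,0,0]],"yaw":[0.035,0.07],"gripper":[255,255]}'>&3 && python3 g.py 0 0.2 &&
python3 -m creep '{"translation":[[0,0,0],[0,0,0]],"yaw":[0.035,0.07],"gripper":[255,255]}'>&3 && python3 g.py 0 0.2 &&
python3 -m creep '{"translation":[[0,0,0],[0,0,0]],"yaw":[0.035,0.07],"gripper":[255,255]}'>&3 && python3 g.py 0 0.2 &&
python3 -m creep '{"translation":[[0,0,0],[0,0,0]],"yaw":[0.035,0.07],"gripper":[255,255]}'>&3 && python3 g.py 0 0.2 &&
python3 -m creep '{"translation":[[0,0,0],[0,0,0]],"yaw":[0.035,0.07],"gripper":[255,255]}'>&3 && python3 g.py 0 0.2 &&
python3 -m creep '{"translation":[[0,0,0],[0,0,0]],"yaw":[0.035,0.07],"gripper":[255,255]}'>&3 && python3 g.py 0 0.2 &&
python3 -m creep '{"translation":[[0,0,0],[0,0,0]],"yaw":[0.035,0.07],"gripper":[255,255]}'>&3 && python3 g.py 0 0.2 &&
python3 -m creep '{"translation":[[0,0,0],[0,0,0]],"yaw":[0.035,0.07],"gripper":[255,255]}'>&3 && python3 g.py 0 0.2 &&
python3 -m creep '{"translation":[[0,0,0],[0,0,0]],"yaw":[0.035,0.07],"gripper":[255,255]}'>&3 && python3 g.py 0 0.2 &&
python3 -m creep '{"translation":[[0,0,0],[0,0,0]],"yaw":[0.035,0.07],"gripper":[255,255]}'>&3 && python3 g.py 0 0.2 &&
python3 -m creep '{"translation":[[0,0,0],[0,0,0]],"yaw":[0.035,0.07],"gripper":[255,255]}'>&3 && python3 g.py 0 0.2 &&
python3 -m creep '{"translation":[[0,0,0],[0,0,0]],"yaw":[0.035,0.07],"gripper":[255,255]}'>&3 && python3 g.py 0 0.2 &&
python3 -m creep '{"translation":[[0,0,0],[0,0,0]],"yaw":[0.035,0.07],"gripper":[255,255]}'>&3 && python3 g.py 0 0.2 &&
python3 -m creep '{"translation":[[0,0,0],[0,0,0]],"yaw":[0.035,0.07],"gripper":[255,255]}'>&3 && python3 g.py 0 0.2 &&
python3 -m creep '{"translation":[[0,0,0],[0,0,0]],"yaw":[0.035,0.07],"gripper":[255,255]}'>&3 && python3 g.py 0 0.2 &&
python3 -m creep '{"translation":[[0,0,0],[0,0,0]],"yaw":[0.035,0.07],"gripper":[255,255]}'>&3 && python3 g.py 0 0.2
```

```text
20.82 [475.8  67.3 123.9] yaw 1.386 M 0.197 [ 0.8  0.3 -0.9] w 13.8
21.15 [475.9  67.3 123.9] yaw 1.710 M -0.053 [ 1.4  0.6 -2.2] w 13.6
21.32 [475.9  67.3 123.9] yaw 1.782 M -0.063 [ 1.   0.8 -2.3] w 14.3
21.48 [476.   67.4 123.9] yaw 1.854 M -0.065 [ 1.1 -0.3 -1.9] w 13.7
21.65 [476.   67.4 123.9] yaw 1.925 M -0.010 [ 1.3  0.8 -1.9] w 13.8
21.82 [476.   67.4 123.9] yaw 1.997 M -0.044 [ 0.5 -0.1 -2.3] w 14.0
21.98 [476.1  67.4 123.9] yaw 2.068 M -0.054 [ 0.8  0.9 -2. ] w 13.8
22.15 [476.1  67.4 123.9] yaw 2.140 M -0.012 [ 1.9  0.4 -1.6] w 13.7
22.32 [476.1  67.4 123.9] yaw 2.211 M -0.114 [ 1.4  0.4 -1.6] w 13.7
22.48 [476.1  67.5 123.9] yaw 2.283 M -0.023 [ 0.6  1.5 -0.9] w 13.7
22.65 [476.1  67.5 123.9] yaw 2.354 M -0.123 [ 1.9 -0.4 -1.5] w 13.8
22.82 [476.1  67.5 123.9] yaw 2.426 M -0.141 [ 0.4  0.6 -1. ] w 13.5
22.98 [476.2  67.5 123.9] yaw 2.497 M -0.131 [ 1.3  1.  -1.9] w 13.9
23.15 [476.2  67.6 123.9] yaw 2.569 M -0.006 [ 2.   1.  -2.1] w 13.9
23.32 [476.2  67.6 123.9] yaw 2.640 M -0.064 [ 2.2  0.3 -0.5] w 13.6
23.48 [476.2  67.6 123.9] yaw 2.712 M -0.079 [ 2.1  1.5 -0.6] w 13.7
23.65 [476.2  67.6 123.9] yaw 2.783 M -0.072 [ 1.9  1.5 -1.9] w 13.9
23.82 [476.2  67.7 123.9] yaw 2.855 M -0.068 [ 2.1  0.8 -1.4] w 13.7
```

It is running free past the earlier jam angles, so I continue to the stop.

```bash
exec 3>/dev/null
python3 -m creep '{"translation":[[0,0,0],[0,0,0]],"yaw":[0.03,0.06],"gripper":[255,255]}'>&3 && python3 g.py 0 0.2 &&
python3 -m creep '{"translation":[[0,0,0],[0,0,0]],"yaw":[0.03,0.06],"gripper":[255,255]}'>&3 && python3 g.py 0 0.18 &&
python3 -m creep '{"translation":[[0,0,0],[0,0,0]],"yaw":[0.02,0.04],"gripper":[255,255]}'>&3 && python3 g.py 0 0.18
```

```text
23.98 [476.2  67.7 123.9] yaw 2.916 M -0.062 [ 1.3  1.4 -1.6] w 13.7
24.15 [476.2  67.7 123.9] yaw 2.978 M -0.091 [ 0.8  1.1 -1.2] w 13.9
24.32 [476.2  67.7 123.9] yaw 3.018 M -0.161 [ 1.3  1.1 -1.6] w 13.7
```

```bash
exec 3>/dev/null
python3 -m creep '{"translation":[[0,0,0],[0,0,0],[0,0,0]],"yaw":[-0.06,-0.11,-0.11],"gripper":[255,255,255]}'>&3 && python3 g.py
python3 -m creep '{"translation":[[0,0,0],[0,0,0],[0,0,0],[0,0,0],[0,0,0]],"yaw":[0,0,0,0,0],"gripper":[0,0,0,0,0]}'>&3 && python3 g.py
python3 -m creep '{"translation":[[0,0,0],[0,0,40],[0,0,80],[0,0,105],[0,0,105]],"yaw":[0,0,0,0,0],"gripper":[0,0,0,0,0]}'>&3 && python3 g.py
python3 -m creep '{"translation":[[-10,35,0],[-20,70,0],[-30,105,0],[-30,106,0],[-30,106,0]],"yaw":[-0.12,-0.24,-0.36,-0.48,-0.6],"gripper":[0,0,0,0,0]}'>&3 && python3 g.py
python3 -m creep '{"translation":[[0,0,0],[0,0,0],[0,0,0],[0,0,0],[0,0,0]],"yaw":[-0.12,-0.24,-0.36,-0.45,-0.45],"gripper":[0,0,0,0,0]}'>&3 && python3 g.py
python3 - <<'E'
from h import *
snap('wrist','w2'); c=load('w2'); P=wcloud(c,c['ee'],c['rot'])
z=P[...,2]
for lo,hi in((.128,.145),(.11,.126),(.085,.098)):
    m=((z>lo)&(z<hi)&(c['depth']>0)&(P[...,0]>.38)&(P[...,0]<.6)&(P[...,1]<.25)).astype(np.uint8)
    n,l,s,ce=cv2.connectedComponentsWithStats(m)
    for i in range(1,n):
        if s[i,4]>150: print(lo,s[i],cv2.minAreaRect((P[l==i][:,:2]*1000).astype(np.float32)),P[l==i].mean(0))
snap('top','top2'); c=load('top2')
cv2.imwrite('pics/crop2.png',cv2.resize(c['pixels'][180:310,150:310,::-1],None,fx=4,fy=4,interpolation=cv2.INTER_CUBIC))
E
```

```text
24.57 [476.2  67.7 123.9] yaw 2.906 M -0.101 [ 1.8 -0.3 -1.7] w 13.5
24.98 [476.2  67.7 123.9] yaw 2.907 M 0.079 [ 0.3 -0.1  1.4] w 44.1
25.4 [477.8  67.8 234.2] yaw 2.907 M -0.013 [ 0.6 -0.1  0.4] w 76.8
25.82 [446.9 175.7 233.5] yaw 2.322 M 0.052 [-0.2 -0.1 -0.6] w 93.9
26.23 [446.8 175.7 232.8] yaw 1.868 M 0.037 [-0.7 -0.1 -0. ] w 94.0
0.11 [310 222  17  48 752] ((445.8077697753906, 174.58360290527344), (11.961404800415039, 35.70915603637695), 15.23694896697998) [0.44554559 0.17539719 0.11872911]
0.11 [288 352  36  16 289] ((465.31640625, 77.69953918457031), (29.35984230041504, 10.301939964294434), 6.099131107330322) [0.46217708 0.07838751 0.11714005]
0.085 [ 275  192   90   88 4058] ((446.08978271484375, 174.4761962890625), (72.99987030029297, 73.35502624511719), 15.42456340789795) [0.44573809 0.17579242 0.08572051]
0.085 [ 226  299  104   56 1677] ((436.31683349609375, 81.94943237304688), (22.36867332458496, 95.66209411621094), 78.5133056640625) [0.42652636 0.0855294  0.09354046]
```

View pics/w2.png

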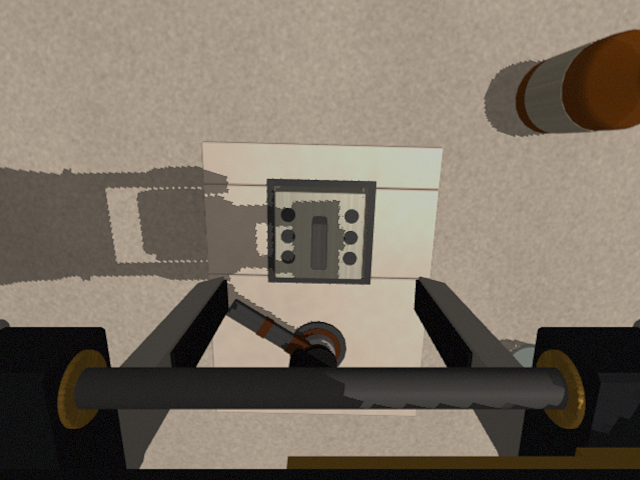

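The wrist view shows the clamp bar swung well clear of the block and the handle centred at (319,243). I descend on the handle.

```bash
exec 3>/dev/null
python3 -m creep '{"translation":[[-1,-2,-30],[-1,-2,-70],[-1,-2,-100],[-1,-2,-100]],"yaw":[-0.025,-0.025,-0.025,-0.025],"gripper":[0,0,0,0]}'>&3 && python3 g.py
python3 -m creep '{"translation":[[0,0,0]],"yaw":[0],"gripper":[60]}'>&3 && python3 g.py
```

```text
26.67 [443.2 172.8 127.9] yaw 1.854 M -0.007 [-1.2 -1.  -1.5] w 93.7
26.75 [443.4 172.8 128.3] yaw 1.856 M -0.091 [-0.5  0.7  1.6] w 90.2
```

```bash
exec 3>/dev/null
python3 -m creep '{"translation":[[2.5,1,0],[2.5,1,-10],[2.5,1,-19],[2.5,1,-19]],"yaw":[-0.012,-0.012,-0.012,-0.012],"gripper":[140,140,140,140]}' 40 >&3 && python3 g.py
python3 -m creep '{"translation":[[0,0,0],[0,0,0],[0,0,0],[0,0,0],[0,0,0]],"yaw":[0,0,0,0,0],"gripper":[255,255,255,255,255]}'>&3 && python3 g.py
python3 -m creep '{"translation":[[0,0,0],[0,0,0],[0,0,0],[0,0,0],[0,0,0]],"yaw":[0,0,0,0,0],"gripper":[255,255,255,255,255]}'>&3 && python3 g.py
```

```text
27.08 [445.5 173.7 108.3] yaw 1.844 M 0.020 [ 0.2  0.1 -0. ] w 64.1
27.5 [445.6 173.7 108.5] yaw 1.844 M 0.010 [-0.1 -0.   0.5] w 30.6
27.92 [445.9 173.8 108.7] yaw 1.844 M 0.002 [ 1.  -0.2  2.1] w 11.5
```

```bash
exec 3>/dev/null
python3 -m creep '{"translation":[[0,0,4],[0,0,10],[0,0,16],[0,0,22],[0,0,28]],"yaw":[0,0,0,0,0],"gripper":[255,255,255,255,255]}' 50 >&3 && python3 g.py
python3 -m creep '{"translation":[[0,0,8],[0,0,16],[0,0,26],[0,0,38],[0,0,50]],"yaw":[0,0,0,0,0],"gripper":[255,255,255,255,255]}' >&3 && python3 g.py
python3 -m creep '{"translation":[[0,0,15],[0,0,30],[0,0,45],[0,0,55],[0,0,60]],"yaw":[0,0,0,0,0],"gripper":[255,255,255,255,255]}' >&3 && python3 g.py
```

```text
28.33 [445.8 173.8 137.4] yaw 1.844 M 0.016 [ 0.2 -0.2 -5.8] w 11.7
28.75 [445.7 173.8 188.5] yaw 1.844 M 0.007 [ 0.1 -0.7 -6.1] w 11.6
29.17 [446.  173.9 250.3] yaw 1.844 M -0.019 [ 0.5 -0.1 -5. ] w 11.1
```

```bash
exec 3>/dev/null
python3 -m creep '{"translation":[[5,-20,0],[12,-48,0],[20,-78,0],[27,-108,0],[34,-134,0]],"yaw":[0,0,0,0,0],"gripper":[255,255,255,255,255]}' >&3 && python3 g.py
python3 -m creep '{"translation":[[8,-30,0],[15,-60,0],[22,-90,0],[28,-115,0],[34,-134,0]],"yaw":[0,0,0,0,0],"gripper":[255,255,255,255,255]}' >&3 && python3 g.py
python3 -m creep '{"translation":[[8,-30,0],[15,-60,0],[22,-90,0],[28,-115,0],[32,-134,0]],"yaw":[0,0,0,0,0],"gripper":[255,255,255,255,255]}' >&3 && python3 g.py
```

```text
29.58 [479.9  38.2 250.1] yaw 1.844 M -0.011 [ 0.1  0.8 -6.5] w 11.5
30.0 [513.8 -97.9 249.7] yaw 1.843 M -0.040 [-0.2  0.3 -6.4] w 12.0
30.42 [ 545.7 -234.   248.9] yaw 1.842 M 0.010 [ 0.2 -0.1 -5.7] w 11.3
```

```bash
exec 3>/dev/null
python3 -m creep '{"translation":[[1,6,-20],[1,6,-45],[1,6,-70],[1,6,-90],[1,6,-100]],"yaw":[0,0,0,0,0],"gripper":[255,255,255,255,255]}' >&3 && python3 g.py
python3 -m creep '{"translation":[[0,0,-15],[0,0,-30],[0,0,-42],[0,0,-50],[0,0,-50]],"yaw":[0,0,0,0,0],"gripper":[255,255,255,255,255]}' >&3 && python3 g.py
python3 - <<'E'
from h import *
snap('side','s3'); c=load('s3')
cv2.imwrite('pics/crop3.png',cv2.resize(c['pixels'][200:350,220:420,::-1],None,fx=4,fy=4,interpolation=cv2.INTER_CUBIC))
E
```

```text
30.83 [ 545.6 -227.5  145.6] yaw 1.842 M -0.055 [-0.5 -0.5 -6.6] w 11.8
31.25 [ 545.1 -227.2   94.2] yaw 1.842 M 0.029 [-0.4  0.1 -6.8] w 12.0
```

View pics/crop3.png

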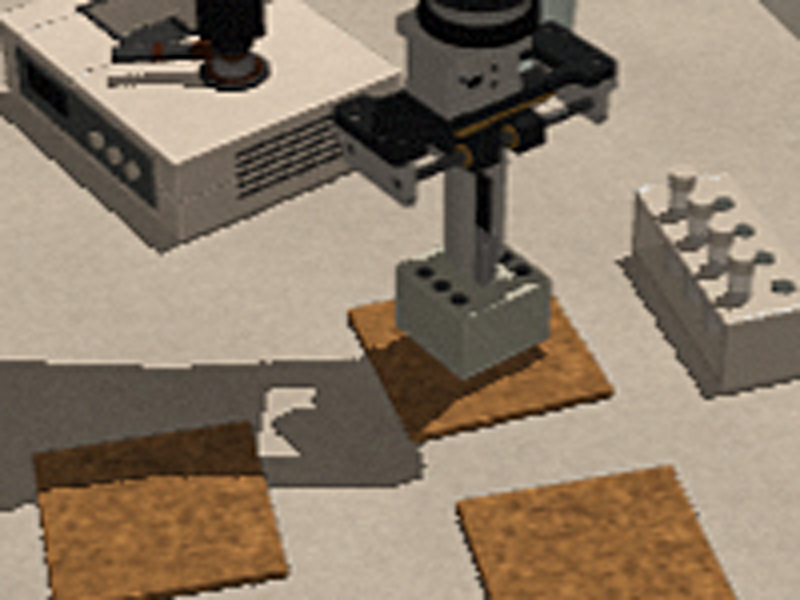

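The side view shows the block held level over the intended pad, at about (470,350) in the crop, roughly centred. The last 12 mm go down slowly.

```bash
exec 3>/dev/null
python3 -m creep '{"translation":[[1,-1,-3],[1,-1,-6],[1,-1,-9],[1,-1,-10.5],[1,-1,-10.5]],"yaw":[0,0,0,0,0],"gripper":[255,255,255,255,255]}' >&3 && python3 g.py
python3 -m creep '{"translation":[[0,0,-0.7],[0,0,-1.4],[0,0,-1.4]],"yaw":[0,0,0],"gripper":[255,255,255]}' >&3 && python3 g.py
```

```text
31.72 [ 546.4 -228.4   84.6] yaw 1.842 M 0.007 [-0.2  0.  -6.6] w 11.9
31.97 [ 546.4 -228.4   83.1] yaw 1.842 M -0.019 [-0.4  0.8 -6.1] w 12.0
```

```bash
exec 3>/dev/null
python3 -m creep '{"translation":[[0,0,-0.7],[0,0,-1],[0,0,-1]],"yaw":[0,0,0],"gripper":[255,255,255]}' >&3 && python3 g.py
python3 -m creep '{"translation":[[0,0,-0.6],[0,0,-0.8]],"yaw":[0,0],"gripper":[255,255]}' >&3 && python3 g.py
```

```text
32.22 [ 546.4 -228.4   82.2] yaw 1.842 M -0.009 [-0.2 -0.5 -5.2] w 11.9
32.38 [ 546.4 -228.4   82.1] yaw 1.842 M -0.035 [-4.9  1.5  4.9] w 11.5
```

The block is down, so I release, rise and check.

```bash
exec 3>/dev/null
python3 -m creep '{"translation":[[0,0,0],[0,0,0],[0,0,0],[0,0,0],[0,0,0]],"yaw":[0,0,0,0,0],"gripper":[0,0,0,0,0]}' >&3 && python3 g.py
python3 -m creep '{"translation":[[0,0,0],[0,0,0],[0,0,0]],"yaw":[0,0,0],"gripper":[0,0,0]}' >&3 && python3 g.py
python3 -m creep '{"translation":[[0,0,20],[0,0,50],[0,0,90],[0,0,120],[0,0,130]],"yaw":[0,0,0,0,0],"gripper":[0,0,0,0,0]}' >&3 && python3 g.py
python3 -m creep '{"translation":[[-40,40,0],[-80,80,0],[-110,110,0],[-130,130,0],[-130,130,0]],"yaw":[0,0,0,0,0],"gripper":[0,0,0,0,0]}' >&3 && python3 g.py
python3 - <<'E'
from h import *
snap('side','s4'); c=load('s4')
cv2.imwrite('pics/crop4.png',cv2.resize(c['pixels'][150:350,200:440,::-1],None,fx=3,fy=3,interpolation=cv2.INTER_CUBIC))
snap('top','top4'); c=load('top4'); P=cloud(c); z=P[...,2]
m=((z>.05)&(z<.13)&(abs(P[...,0]-.546)<.08)&(abs(P[...,1]+.228)<.08)); print(P[m].mean(0),m.sum())
for lo,hi in((.05,.066),(.078,.1)):
    q=P[m&(z>lo)&(z<hi)]; print(cv2.minAreaRect((q[:,:2]*1000).astype(np.float32)),q[:,2].mean(),q[:,2].std())
E
```

```text
32.8 [ 546.6 -228.5   82.2] yaw 1.842 M -0.022 [-0.2  0.2  0.1] w 41.3
33.05 [ 546.6 -228.5   82.2] yaw 1.842 M 0.001 [-0.1  0.1 -0.2] w 61.7
33.47 [ 547.7 -229.   217.4] yaw 1.842 M -0.017 [0.3 0.6 0.7] w 93.3
33.88 [414.7 -96.6 216.8] yaw 1.843 M 0.003 [-0.3  0.3  0.3] w 94.0
[ 0.5460056  -0.22853291  0.06187887] 546
((546.601806640625, -229.02194213867188), (74.21729278564453, 74.77716064453125), 15.281113624572754) 0.05831255780208105 0.0037747735207173255
((546.6229248046875, -228.66554260253906), (13.849380493164062, 34.26058578491211), 13.654109001159668) 0.09126890508842565 0.004262006947247326
```

View pics/crop4.png

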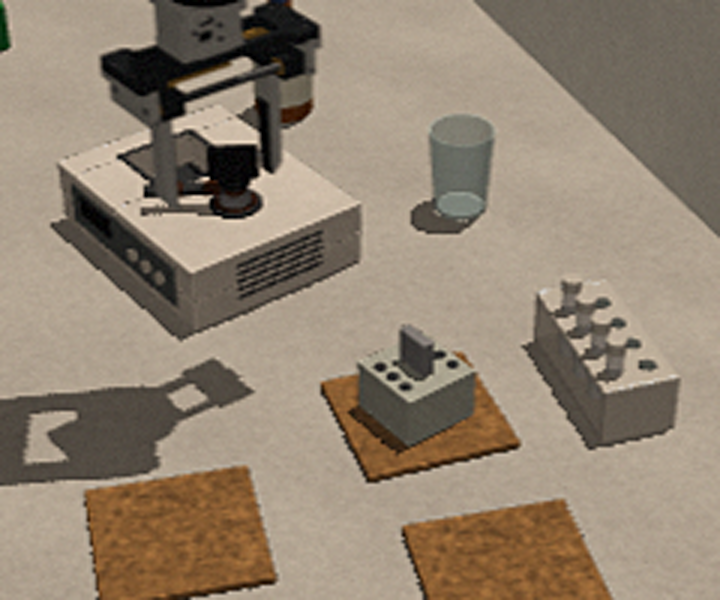

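View pics/top4.png

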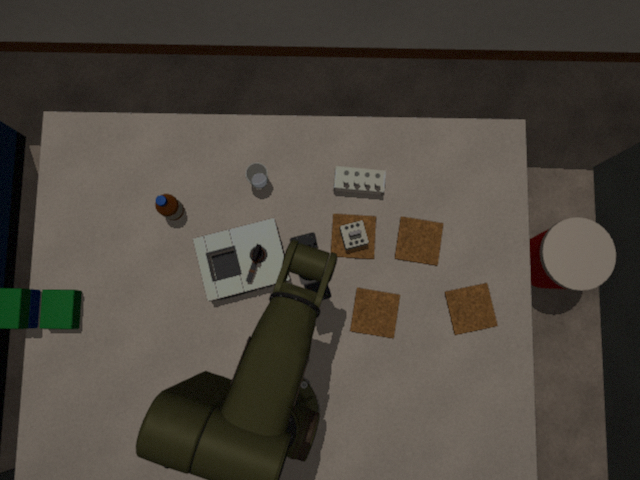

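The block stands centred and upright on the leftmost pad. The bar runs from (259,252) to (250,280) in the top view, which is about 0.98 rad open, and the bystanders are where they were. I hand in.

```bash
python3 -c "
from station import ctrl
print(ctrl.hand_in())"; python3 g.py
```

```text
the job is handed in; nothing more can be done
None
the job is handed in; nothing more can be done
```

The job is handed in, at about 34 s on the robot's clock; the station gave no verdict.

**Clamp:** I rocked the knob through eight jams, four each way, reversing at about 0.2–0.25 N m. The ninth stroke, counter-clockwise, ran free to the open stop. The highest twist read was 0.254 N m, with about 0.05 noise, against the tearing limit of 0.35. In the last top view the bar stands about 0.98 rad open.

**Block:** I lifted it straight out by the handle, carried it over the knob and lowered it onto the leftmost pad until I felt contact, then released. The last check put its centre within about 1 mm of the pad's, and it looked upright in the side view.

**Bystanders and arm:** The beaker, bottle and rack appear at the same pixels as at the start. The fingers were empty and clear of everything, with force readings under 1 N, which is sensor noise.

**What went wrong:** On the first attempt to grip the knob the arm was about 5 mm off. A finger pressed on something with about 10 N. I opened, raised and re-centred before gripping again.

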